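# Sort stripped hand-plane parts into their stock trays

## Robot

A 6-joint arm with a two-finger parallel gripper is mounted at the origin on the work surface. World frame = base frame: x ahead of the robot, y to its left, z up, the work surface at z = 0. Lengths are in m, angles in degrees, forces in N, time in s.
With the tool pointing down it reaches from about 0.4 to 0.825 m from the base axis. Payload 7 kg.
Tool frame: the origin (TCP) lies on the centre line of the jaws, within the pads' length; the fingertips stand 19 mm ahead of it and the grasp point (between the pads) is the TCP (r.tip_extent is the distance from the TCP to the fingertips, in m); z points along the fingers, y is the line along which they close (so a half turn about z gives the same grasp; the last joint's range is limited). The gripper opens to 88 mm and grips with 3 to 60 N. Pads are 19 mm wide; open, the fingers measure 130 mm over their backs; the gripper's body (78 mm by 193 mm) begins 47 mm behind the grasp point.
Start: joints at [79.59, 20.546, 0.682, 0, -70.136, -16.507], TCP at [0.306, 0.602, 0.246] pointing down, gripper open.
Joint ranges: [-176.03, 176.03], [-82.01, 121.73], [-58.28, 71.71], [-173.87, 95.51], [-174.79, -0.11], [-173.66, 173.66]. Speed limits (degrees/s): [136.94, 136.94, 172.46, 180, 180, 180].

## Interface

Orientations are given as [roll, pitch, yaw] about the fixed x, y, z axes, in that order (R = Rz(yaw) Ry(pitch) Rx(roll)).
In Python, from plant import r gives the robot as it stands. The module is installed in compiled form; this text tells all that it offers.
- The arm moves only by the tool jog_arm, never from a script. Its argument "deltas" is a list that holds one entry, the list of rows, each a list of 5 numbers: the opening, from -1 (shut) to 1 (fully open), then the shift along the world's x, y, z in cm, then the turn about the world's z in rad. In form: [[[claw, dx, dy, dz, turn], ...]]. A call has 1 to 8 rows; each row shifts and turns the commanded pose from where the row before left it; what a row does not reach is not made up. A row lasts 1/8 s, in which the tool goes at most 62.5 mm and 10.7 degrees, less where a joint would pass 70% of its speed; a pose out of reach is approached as far as the arm can. A call with a gripper value outside its range is refused whole. The fingers move at their own pace and stop on an object; "force" is the grip in N (left out, the last holds). Time passes only in rows, so rows that do not move let the fingers close. It gives the time, the measured TCP pose, the force, the opening and the grip force at its end, in the units of the state.
- r.get_state(): the state, without advancing time (a new reading comes with each control period).
- r.capture(name): name is "side" or "top"; returns the picture (384x512x3 uint8, blue, green, red); there is no depth.
- r.camera_info(name): a dict with "fx", "fy", "cx", "cy" (pixels), "view" (4x4, takes a point from world to camera coordinates). Camera axes: x right, y up, looking along -z (the intrinsics and any distortion apply to the point x, -y, -z); pixel columns grow to the right and rows downward; lengths in m; the calibration is good to about 2 mm. A picture is of the moment at which its call begins. camera_info takes no time and is no camera call.
- r.close_job(): hands the job in; it is judged then, once.
The state is a dict: "time_s": time; "joints": joint angles; "qd": joint speeds; "joint_torque": joint torques, N m; "tcp_pos": TCP position; "eef_rot": TCP orientation; "contact_force": force on the tool from outside, world axes, zero at the start; "moment": the same for the moment, N m; "gripper_width": finger opening in m; "gripper_force": force on a finger pad.
Only numpy, scipy, OpenCV 4.12 (cv2) and the standard library are available. Lean on these libraries where they do the work, as an engineer would, in place of code of your own. Each camera call takes 0.05 s, during which the arm holds its last target. There are 200 camera calls.

## Task

Sort the parts left on the bench from stripped hand planes: put each of the five loose parts into the tray that already holds parts of its kind (both front knobs, dark and pale, go with the knobs; the rear handle, the lever cap and the brass nut each with theirs). Set every part down flat on the tray's floor, the same way up as it lies now, the knobs standing upright on their feet, none lying on the rim or on another part. Leave the wax jar standing where it is.

Things in the scene. Friction and masses are not known exactly. Their poses are not given: they have to be found in the camera images.
- knob_dark: Loose turned front knob of a hand plane in dark red-brown rosewood, standing upright: 50 mm tall, foot 32 mm across, waist 22 mm across at 14 mm up, widest 36 mm across from 31 to 38 mm up, small brass screw in its top. About 50 g. Origin: centre of its foot; z up along its axis. Its yaw has no meaning.
- knob_pale: Loose turned front knob, same shape and size as the dark one (50 mm tall, 36 mm across at 31 to 38 mm up, 32 mm foot) but in pale yellow beech. About 50 g. Origin: centre of its foot; z up along its axis. It belongs with the knobs whatever its wood.
- tote: Loose rear plane handle, dark red-brown rosewood, lying on its side, 25 mm thick, 103 x 84 mm, about 110 g. Origin: on the underside below the middle of its grip; z up. Grip 36 mm wide along y, sides parallel from x = -28 to +28 mm; foot across its -x end (x = -48 to -30 mm), 84 mm long along y; rounded horn at +x, to x = 55 mm, bending to y = -38 mm. Centre of mass within 15 mm of the origin.
- lever_cap: Loose lever cap of a hand plane: a flat bright steel plate lying flat, 116 mm long (x, from -58 to +58), 46 mm wide (y), 8 mm thick (5 mm over the last 12 mm at +x); on its top at the -x end a small cam lever 30 x 22 mm, up to 15 mm high, and a dark keyhole in the middle. About 220 g. Origin: centre of its underside; z up.
- brass_nut: Loose knurled brass depth-adjusting nut, lying flat: a disc 32 mm across and 12 mm thick with a 16 mm hub rising from it to 22 mm. About 60 g. Origin: centre of its underside; z up along its axis. Its yaw has no meaning.
- tray_knobs: Fixed open green wooden tray, 220 (x) x 150 (y) x 28 mm high, walls and floor 6 mm thick (inside 208 x 138, floor surface 6 mm above the origin). Origin: centre of its underside, on the bench; z up; x roughly away from the robot. Tray of the front knobs: three knobs, two dark and one pale, stand fixed in its far part (x over +30 mm). From x = -104 to +30 mm it is empty.
- tray_totes: Fixed open green wooden tray, 220 (x) x 150 (y) x 28 mm high, walls and floor 6 mm thick (inside 208 x 138, floor surface 6 mm above the origin). Origin: centre of its underside, on the bench; z up; x roughly away from the robot. Tray of the rear handles: one dark rosewood handle lies fixed in its far part (x over +15 mm), its grip along the tray's y. From x = -104 to +15 mm it is empty.
- tray_caps: Fixed open green wooden tray, 220 (x) x 150 (y) x 28 mm high, walls and floor 6 mm thick (inside 208 x 138, floor surface 6 mm above the origin). Origin: centre of its underside, on the bench; z up; x roughly away from the robot. Tray of the lever caps: one bright steel lever cap lies fixed across its far end (x above +50 mm), its length along the tray's y. From x = -104 to +50 mm it is empty.
- tray_nuts: Fixed open green wooden tray, 220 (x) x 150 (y) x 28 mm high, walls and floor 6 mm thick (inside 208 x 138, floor surface 6 mm above the origin). Origin: centre of its underside, on the bench; z up; x roughly away from the robot. Tray of the adjusting nuts: three brass nuts lie fixed in its far part (x over +30 mm). From x = -104 to +30 mm it is empty.
- wax_jar: Closed amber glass jar of wax with a brass lid, 58 mm across and 65 mm tall, about 220 g, standing loose among the parts; it is not to be moved. Origin: centre of its underside.
Not all that is in view belongs to the job. Several things have the shape of the lever_cap; the one meant has the colours described above.

How it is judged:
By the outcome, as a careful person would: the job done as asked, in the order asked, and still so for the second after the job is handed in, with the robot touching nothing.
It also fails if it takes over 109 s, if anything falls off the work surface, if the arm or the gripper's body presses on something with over 40 N, if the wrist force passes 120 N, or if a joint passes its speed limit or range.

## Working session

There is one attempt and no reset: what is moved stays moved. The work goes in short steps, Python scripts to look and compute and a tool call to move; the robot and the scene stay as the last step left them, time stands still between calls to the robot, and variables do not carry over. Pictures are saved under pics/ and viewed, at most 14 in all, crops included, and the job is handed in when it is done.

Besides the shell and the picture viewer there is one more tool, called after ">>>" by a JSON object that holds its "name" and its "arguments", one argument or row to a line. jog_arm: Moves the arm, as the interface text tells. Its arguments: {"type":"object","properties":{"deltas":{"type":"array"},"force":{"type":"number"}},"required":["deltas"]}

```bash
mkdir -p pics; python3 - <<'E'
from plant import r
import cv2
for n in("top","side"):
    cv2.imwrite(f"pics/{n}0.png",r.capture(n)); i=r.camera_info(n); print(n,i)
print(r.get_state())
E
```

```text
top {'fx': 392.76357325563515, 'fy': 392.76357325563515, 'cx': 253.97041173148708, 'cy': 183.66057661171334, 'view': array([[-1.64241912e-02, -9.99862449e-01, -2.30861556e-03,
        -5.32696651e-03],
       [ 9.94316055e-01, -1.65759152e-02,  1.05170444e-01,
        -4.82386015e-01],
       [-1.05194245e-01, -5.68154027e-04,  9.94451531e-01,
        -9.21699227e-01],
       [ 0.00000000e+00,  0.00000000e+00,  0.00000000e+00,
         1.00000000e+00]])}
side {'fx': 371.0283568102721, 'fy': 371.0283568102721, 'cx': 250.35074714743163, 'cy': 193.09008237067596, 'view': array([[ 0.92614638, -0.37710932,  0.00643728, -0.44597428],
       [ 0.26353781,  0.65924631,  0.70423159, -0.12386665],
       [-0.26981604, -0.65052507,  0.70994115, -0.95551253],
       [ 0.        ,  0.        ,  0.        ,  1.        ]])}
{'time_s': 0.1, 'joints': array([ 7.95913524e+01,  2.05872681e+01,  6.39108834e-01, -1.82566313e-02,
       -7.01343542e+01, -1.65061161e+01]), 'qd': array([-0.01895368, -0.00157167,  0.0261264 ,  0.15769794,  0.0814079 ,
        0.01376131]), 'joint_torque': array([-1.69140367e-03, -5.84164810e+01,  2.93749845e+01,  7.01539323e+00,
        1.01023683e-02, -5.35058905e-05]), 'tcp_pos': array([0.30539188, 0.60151363, 0.24471607]), 'eef_rot': array([ 1.79916010e+02, -6.98975178e-03, -2.69209748e+01]), 'contact_force': array([ 0.99377241, -0.02717237, -0.04403276]), 'moment': array([-0.01961249, -0.00635275, -0.00379742]), 'gripper_force': 0.0, 'gripper_width': 0.08777256056307851}
```

View pics/top0.png

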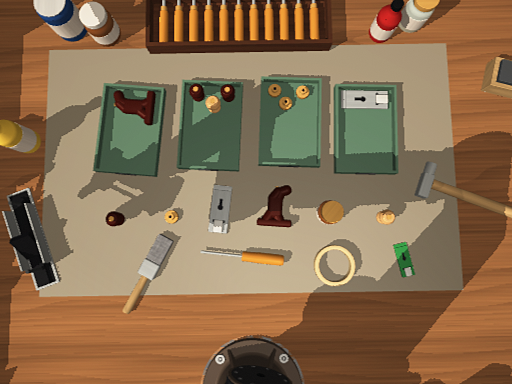

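View pics/side0.png

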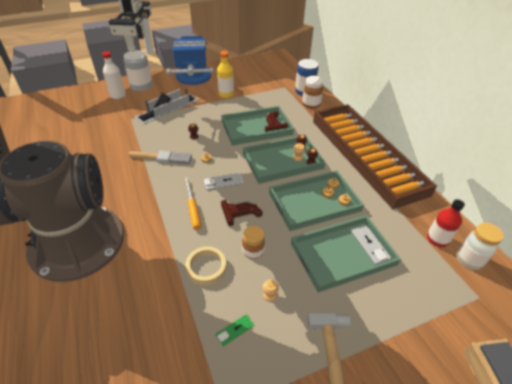

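The top view shows the trays left to right: totes (130,130), knobs (210,125), nuts (290,120), caps (365,128). The loose parts are the dark knob (115,218), nut (172,216), lever cap (220,208), tote (275,205), jar (330,212) and pale knob (386,217). Robot +y is to the image left. The side view shows the same layout.

```bash
cat > h.py <<'E'
import numpy as np, cv2
from plant import r
def ray(n,uv,z):
    i=r.camera_info(n); V=i['view']; R=V[:3,:3]; c=-R.T@V[:3,3]
    uv=np.atleast_2d(np.asarray(uv,float))
    d=np.c_[(uv[:,0]-i['cx'])/i['fx'],-(uv[:,1]-i['cy'])/i['fy'],-np.ones(len(uv))]@R
    return c+d*((z-c[2])/d[:,2])[:,None]
def proj(n,p):
    i=r.camera_info(n); q=np.atleast_2d(p)@i['view'][:3,:3].T+i['view'][:3,3]
    return np.c_[i['cx']+i['fx']*q[:,0]/-q[:,2], i['cy']+i['fy']*q[:,1]/q[:,2]]
def blob(mask,box):
    m=np.zeros_like(mask); x0,y0,x1,y1=box; m[y0:y1,x0:x1]=mask[y0:y1,x0:x1]
    cs,_=cv2.findContours(m,cv2.RETR_EXTERNAL,cv2.CHAIN_APPROX_NONE)
    return max(cs,key=cv2.contourArea)[:,0,:]
E
python3 - <<'E'
from h import *
im=cv2.imread('pics/top0.png'); hsv=cv2.cvtColor(im,cv2.COLOR_BGR2HSV); H,S,V=cv2.split(hsv)
green=((H>55)&(H<95)&(S>60)).astype(np.uint8)*255
green=cv2.morphologyEx(green,cv2.MORPH_CLOSE,np.ones((5,5)))
for n,b in dict(totes=(88,75,170,182),knobs=(172,72,247,178),nuts=(252,68,327,172),caps=(329,76,405,180)).items():
    c=blob(green,b); h=cv2.convexHull(c)[:,0]; P=ray('top',h,0.028)[:,:2]
    print(n,cv2.minAreaRect(c),cv2.minAreaRect((P*1000).astype(np.float32)))
for u,v in [(115,218),(172,216),(165,212),(220,200),(275,205),(386,217),(150,235),(220,228)]: print((u,v),hsv[v,u])
up=cv2.resize(im[175:265,90:410],None,fx=2.5,fy=2.5,interpolation=cv2.INTER_CUBIC)
cv2.imwrite('pics/crop0.png',up)
E
```

```text
totes ((129.609130859375, 129.2396697998047), (62.95843505859375, 90.3503189086914), 6.483074188232422) ((621.917236328125, 287.6968078613281), (153.7169189453125, 220.52963256835938), 84.36405181884766)
knobs ((209.73191833496094, 125.13009643554688), (60.74069595336914, 88.5663070678711), 2.726310968399048) ((629.1423950195312, 92.0788345336914), (147.97567749023438, 221.25685119628906), 86.60191345214844)
nuts ((289.97662353515625, 121.43692016601562), (60.2061882019043, 88.64729309082031), 1.432096242904663) ((634.594482421875, -103.70802307128906), (145.64212036132812, 222.32757568359375), 87.18708801269531)
caps ((365.5, 128.5), (89.0, 63.0), 90.0) ((613.9962158203125, -286.8463134765625), (152.0372314453125, 220.46791076660156), 87.83185577392578)
(115, 218) [  2 184  43]
(172, 216) [ 19 158 248]
(165, 212) [ 19  51 180]
(220, 200) [150  24  21]
(275, 205) [  4 165  54]
(386, 217) [ 18 146 231]
(150, 235) [ 19  66 185]
(220, 228) [ 22  11 249]
```

View pics/crop0.png

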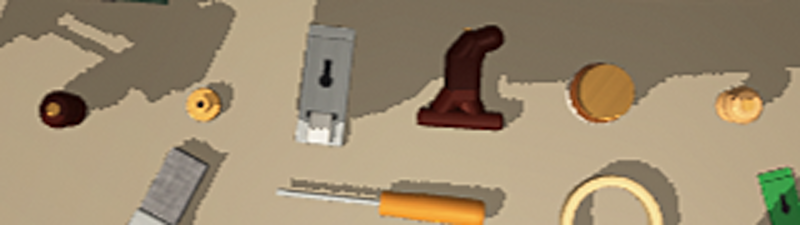

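Crop (2.5x, offset 90,175) shows: dark knob with its screw at about (111,218); nut hub (171,216.5); cap lying along x with its cam end towards the robot; tote with its foot near the robot and horn bending towards -y; jar (330,212); pale knob (387,217).

```bash
python3 - <<'E'
from h import *
f=lambda a:np.round(np.asarray(a)*1000,1).tolist()
i=r.camera_info('top')['view']; print('cam',f(-i[:3,:3].T@i[:3,3]))
T=cv2.imread('pics/top0.png'); H,S,V=cv2.split(cv2.cvtColor(T,cv2.COLOR_BGR2HSV))
dark=(((H<14)|(H>170))&(S>110)&(V<110)).astype(np.uint8)
brass=((H>10)&(H<28)&(S>105)&(V>140)).astype(np.uint8)
light=brass
steel=((S<40)&(V>100)).astype(np.uint8)
def rect(c,z): return cv2.minAreaRect((ray('top',c,z)[:,:2]*1000).astype(np.float32))
c=blob(dark,(100,205,130,230)); m=cv2.moments(c); print('dark',cv2.boundingRect(c),(m['m10']/m['m00'],m['m01']/m['m00']),rect(c,.034))
print(' screw',f(ray('top',(111.2,218.2),.05)))
c=blob(brass,(160,205,185,228)); print('nut',cv2.boundingRect(c),rect(c,.012), 'hub',f(ray('top',(170.8,216.6),.022)))
c=blob(brass,(372,205,400,230)); print('pale',cv2.boundingRect(c),rect(c,.034),'top',f(ray('top',(386.8,216),.05)))
c=blob(steel,(205,180,235,238)); print('cap',cv2.boundingRect(c),rect(c,.008))
c=blob(dark,(250,180,297,235)); print('tote',cv2.boundingRect(c),rect(c,.0125))
P=ray('top',c,.02)[:,:2]*1000
for x in range(int(P[:,0].min()),int(P[:,0].max())+1,6):
    s=P[abs(P[:,0]-x)<3.2]; print(x,s[:,1].min().round(),s[:,1].max().round())
# side view silhouettes
Sd=cv2.imread('pics/side0.png'); H,S,V=cv2.split(cv2.cvtColor(Sd,cv2.COLOR_BGR2HSV))
dk=(((H<14)|(H>170))&(S>90)&(V<110)).astype(np.uint8); br=((H>10)&(H<28)&(S>115)&(V>130)).astype(np.uint8)
for n,m,b in(('dark',dk,(183,118,204,145)),('pale',br,(255,270,285,305)),('nut',br,(197,147,217,167))):
    c=blob(m,b);x,y,w,h=cv2.boundingRect(c);print('side',n,(x,y,w,h),f(ray('side',(x+(w-1)/2,y+(h-1)/2),dict(dark=.027,pale=.027,nut=.01)[n])))
E
```

```text
cam [382.6, -13.8, 967.3]
dark (106, 212, 19, 14) (114.53386809269162, 218.61764705882354) ((403.8502197265625, 317.350341796875), (42.78041458129883, 30.68478775024414), 89.05854034423828)
 screw [[404.3, 320.5, 50.0]]
nut (164, 210, 14, 14) ((406.65606689453125, 190.3465118408203), (31.620450973510742, 28.953542709350586), 18.78910255432129) hub [[406.4, 187.6, 22.0]]
pale (376, 212, 19, 13) ((394.49652099609375, -322.050537109375), (42.81650924682617, 28.28638458251953), 89.05449676513672) top [[398.8, -321.1, 50.0]]
cap (208, 185, 24, 49) ((424.58404541015625, 71.10372924804688), (45.950225830078125, 115.05597686767578), 82.58478546142578)
tote (257, 185, 34, 42) ((429.90380859375, -60.03705978393555), (79.866943359375, 99.85472106933594), 88.50628662109375)
379 -98.0 -64.0
385 -98.0 -19.0
391 -98.0 -19.0
397 -86.0 -19.0
403 -79.0 -31.0
409 -77.0 -34.0
415 -77.0 -41.0
421 -77.0 -44.0
427 -78.0 -46.0
433 -78.0 -46.0
439 -80.0 -46.0
445 -80.0 -47.0
451 -88.0 -47.0
457 -98.0 -49.0
463 -100.0 -57.0
469 -100.0 -62.0
475 -100.0 -71.0
side dark (189, 125, 9, 14) [[400.6, 313.2, 27.0]]
side pale (263, 280, 15, 21) [[395.3, -327.8, 27.0]]
side nut (202, 154, 9, 8) [[405.3, 186.8, 10.0]]
```

>>> {"name": "jog_arm", "arguments": {
  "deltas": [
    [[1,1.6,-4.7,-1.8,0.063],[1,1.6,-4.7,-1.8,0.063],[1,1.6,-4.7,-1.8,0.063],[1,1.6,-4.7,-1.8,0.063],[1,1.6,-4.7,-1.8,0.063],[1,1.7,-4.7,-1.8,0.063],[1,0,0,0,0],[1,0,0,0,0]]
  ],
  "force": 15
}}

```text
time_s: 1.1
tcp_pos: [0.4029, 0.32, 0.1377]
eef_rot: [-180.0, -0.0, -5.3]
contact_force: [-0.3, 0.4, 0.2]
gripper_width: 0.0873
gripper_force: 0.0
```

>>> {"name": "jog_arm", "arguments": {
  "deltas": [
    [[1,0,0,-3.5,0],[1,0,0,-3.5,0],[1,0,0,-2.3,0],[1,0,0,-1.1,0],[-1,0,0,0,0],[-1,0,0,0,0],[-1,0,0,0,0],[-1,0,0,0,0]]
  ]
}}

```text
time_s: 2.1
tcp_pos: [0.4028, 0.3202, 0.0342]
eef_rot: [-179.9, -0.0, -5.3]
contact_force: [-0.4, -0.3, -0.2]
gripper_width: 0.0529
gripper_force: 0.0
```

>>> {"name": "jog_arm", "arguments": {
  "deltas": [
    [[-1,0,0,0,0],[-1,0,0,0,0],[-1,0,0,2,0],[-1,0,0,3,0],[-1,0,0,3,0],[-1,0,0,0,0]]
  ]
}}

```text
time_s: 2.85
tcp_pos: [0.4034, 0.321, 0.1158]
eef_rot: [-179.8, -0.1, -5.2]
contact_force: [-0.6, 1.2, -0.9]
gripper_width: 0.0346
gripper_force: 15.0
```

>>> {"name": "jog_arm", "arguments": {
  "deltas": [
    [[-1,3.1,-3.2,0,0],[-1,3.1,-3.2,0,0],[-1,3.1,-3.2,0,0],[-1,3.1,-3.2,0,0],[-1,3.2,-3.2,0,0],[-1,3.2,-3.2,0,0],[-1,0,0,0,0],[-1,0,0,-2.5,0]]
  ]
}}

```text
time_s: 3.85
tcp_pos: [0.5914, 0.1278, 0.0888]
eef_rot: [-179.9, -0.1, -5.3]
contact_force: [0.3, 0.0, -0.7]
gripper_width: 0.0345
gripper_force: 15.0
```

>>> {"name": "jog_arm", "arguments": {
  "deltas": [
    [[-1,0,0,-2.5,0],[-1,0,0,-1.2,0],[-1,0,0,-0.5,0],[-1,0,0,-0.5,0],[-1,0,0,0,0]]
  ]
}}

```text
time_s: 4.47
tcp_pos: [0.5907, 0.128, 0.0418]
eef_rot: [-180.0, -0.0, -5.3]
contact_force: [0.3, 0.4, -0.5]
gripper_width: 0.0344
gripper_force: 15.0
```

>>> {"name": "jog_arm", "arguments": {
  "deltas": [
    [[-1,0,0,-0.15,0],[-1,0,0,0,0],[0.4,0,0,0,0],[0.4,0,0,0,0],[0.4,0,0,0,0],[0.4,0,0,3,0],[0.4,0,0,4,0]]
  ]
}}

```text
time_s: 5.35
tcp_pos: [0.5899, 0.1269, 0.1099]
eef_rot: [179.9, 0.1, -5.3]
contact_force: [0.4, 0.2, -0.1]
gripper_width: 0.0612
gripper_force: 0.0
```

>>> {"name": "jog_arm", "arguments": {
  "deltas": [
    [[0.4,-4.6,1.5,0,0],[0.4,-4.6,1.5,0,0],[0.4,-4.6,1.5,0,0],[0.4,-4.6,1.6,0,0],[0.4,0,0,0,0],[0.4,0,0,-3.5,0],[0.4,0,0,-3,0],[0.4,0,0,-1.3,0]]
  ]
}}

```text
time_s: 6.35
tcp_pos: [0.4067, 0.1883, 0.0309]
eef_rot: [179.9, 0.1, -5.3]
contact_force: [-0.4, -0.8, 0.4]
gripper_width: 0.0613
gripper_force: 0.0
```

>>> {"name": "jog_arm", "arguments": {
  "deltas": [
    [[0.4,0,0,-1,0],[0.4,0,0,0,0],[-1,0,0,0,0],[-1,0,0,0,0],[-1,0,0,0,0],[-1,0,0,0,0],[-1,0,0,0,0]]
  ]
}}

```text
time_s: 7.22
tcp_pos: [0.4068, 0.1891, 0.0224]
eef_rot: [-180.0, -0.0, -5.2]
contact_force: [-2.2, 0.7, 4.9]
gripper_width: 0.0314
gripper_force: 15.0
```

>>> {"name": "jog_arm", "arguments": {
  "deltas": [
    [[-1,0,0,3,0],[-1,0,0,4,0],[-1,2.7,-4.1,2,0],[-1,2.7,-4.1,0,0],[-1,2.7,-4.1,0,0],[-1,2.7,-4.2,0,0],[-1,2.7,-4.2,0,0],[-1,2.7,-4.2,0,0]]
  ]
}}

```text
time_s: 8.22
tcp_pos: [0.569, -0.0617, 0.1117]
eef_rot: [180.0, 0.0, -5.3]
contact_force: [0.4, 0.1, 0.2]
gripper_width: 0.0315
gripper_force: 15.0
```

>>> {"name": "jog_arm", "arguments": {
  "deltas": [
    [[-1,2.7,-4.2,0,0],[-1,0,0,-2.5,0],[-1,0,0,-2.5,0],[-1,0,0,-2,0],[-1,0,0,-0.8,0],[-1,0,0,-0.4,0],[-1,0,0,0,0]]
  ]
}}

```text
time_s: 9.1
tcp_pos: [0.5958, -0.1021, 0.0304]
eef_rot: [-180.0, -0.0, -5.2]
contact_force: [-0.4, -0.2, -0.9]
gripper_width: 0.031
gripper_force: 15.0
```

>>> {"name": "jog_arm", "arguments": {
  "deltas": [
    [[-1,0,0,-0.2,0],[-1,0,0,0,0],[0.4,0,0,0,0],[0.4,0,0,0,0],[0.4,0,0,0,0],[0.4,0,0,3,0],[0.7,0,0,4,0],[0.7,0,0,1,0]]
  ]
}}

```text
time_s: 10.1
tcp_pos: [0.5971, -0.1021, 0.1109]
eef_rot: [-180.0, -0.3, -5.2]
contact_force: [-0.6, -0.1, -0.6]
gripper_width: 0.0726
gripper_force: 0.0
```

>>> {"name": "jog_arm", "arguments": {
  "deltas": [
    [[0.7,-4.3,4.3,0,-0.02],[0.7,-4.3,4.3,0,-0.018],[0.7,-4.3,4.3,0,0],[0.7,-4.3,4.4,0,0],[0.7,0,0,0,0],[0.7,0,0,-3,0],[0.7,0,0,-3,0],[0.7,0,0,0,0]]
  ]
}}

```text
time_s: 11.1
tcp_pos: [0.4224, 0.0695, 0.0464]
eef_rot: [179.8, 0.2, -7.5]
contact_force: [0.1, -0.1, 0.5]
gripper_width: 0.0742
gripper_force: 0.0
```

>>> {"name": "jog_arm", "arguments": {
  "deltas": [
    [[0.7,0.2,0.1,-1.5,0],[0.7,0,0,-1,0],[-1,0,0,0,0],[-1,0,0,0,0],[-1,0,0,0,0],[-1,0,0,0,0],[-1,0,0,0,0]]
  ],
  "force": 30
}}

```text
time_s: 11.98
tcp_pos: [0.4259, 0.072, 0.0235]
eef_rot: [-180.0, -0.0, -7.4]
contact_force: [-0.8, -0.1, 6.1]
gripper_width: 0.0452
gripper_force: 30.0
```

>>> {"name": "jog_arm", "arguments": {
  "deltas": [
    [[-1,0,0,2,0],[-1,0,0,3,0],[-1,0,0,4,0],[-1,0,0,0,0],[-1,0,0,0,0]]
  ]
}}

```text
time_s: 12.6
tcp_pos: [0.425, 0.0716, 0.1126]
eef_rot: [-180.0, 0.0, -7.5]
contact_force: [0.2, 0.2, -1.8]
gripper_width: 0.0447
gripper_force: 30.0
```

>>> {"name": "jog_arm", "arguments": {
  "deltas": [
    [[-1,2,-4.4,0,0.011],[-1,2,-4.4,0,0.011],[-1,2,-4.5,0,0.011],[-1,2,-4.5,0,0.011],[-1,2,-4.5,0,0.011],[-1,2,-4.5,0,0.011],[-1,2.1,-4.5,0,0.011],[-1,2.1,-4.5,0,0.011]]
  ]
}}

```text
time_s: 13.6
tcp_pos: [0.5871, -0.2875, 0.1106]
eef_rot: [-180.0, 0.2, -2.4]
contact_force: [1.1, 0.8, -1.0]
gripper_width: 0.0454
gripper_force: 30.0
```

>>> {"name": "jog_arm", "arguments": {
  "deltas": [
    [[-1,0,0,0,0],[-1,0,0,-3,0],[-1,0,0,-2.5,0],[-1,0,0,-1.5,0],[-1,0,0,-0.7,0],[-1,0,0,0,0]]
  ]
}}

```text
time_s: 14.35
tcp_pos: [0.5875, -0.2859, 0.0358]
eef_rot: [-180.0, 0.0, -2.4]
contact_force: [0.6, 0.0, -1.7]
gripper_width: 0.0449
gripper_force: 30.0
```

```bash
python3 - <<'E'
from h import *
cv2.imwrite('pics/top1.png',r.capture('top'))
E
```

```text
(no output)
```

View pics/top1.png

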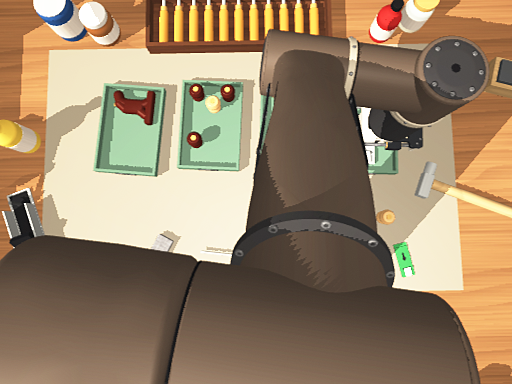

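The dark knob stands at (194,140) in the knobs tray. The cap is held over its tray at about (375,150), partly hidden by the arm.

>>> {"name": "jog_arm", "arguments": {
  "deltas": [
    [[-1,0,0,-0.4,0],[-1,0,0,-0.25,0],[-1,0,0,0,0],[0.6,0,0,0,0],[0.6,0,0,0,0],[0.6,0,0,0,0],[0.6,0,0,3,0],[0.6,0,0,5,0]]
  ]
}}

```text
time_s: 15.4
tcp_pos: [0.5863, -0.2858, 0.1085]
eef_rot: [-180.0, 0.2, -2.4]
contact_force: [1.4, -1.0, -0.2]
gripper_width: 0.0699
gripper_force: 0.0
```

>>> {"name": "jog_arm", "arguments": {
  "deltas": [
    [[0.8,-4.7,-0.9,0,0],[0.8,-4.8,-0.9,0,0],[0.8,-4.8,-1,0,0],[0.8,-4.8,-1,0,0],[0.8,0,0,0,0],[0.8,0,0,-3,0],[0.8,0,0,-2.5,0],[0.8,0,0,0,0]]
  ],
  "force": 15
}}

```text
time_s: 16.4
tcp_pos: [0.396, -0.3238, 0.0532]
eef_rot: [-179.9, 0.2, -2.4]
contact_force: [-1.1, -0.7, -0.3]
gripper_width: 0.0788
gripper_force: 0.0
```

>>> {"name": "jog_arm", "arguments": {
  "deltas": [
    [[0.8,0,0,-1.4,0],[0.8,0,0,-0.5,0],[-1,0,0,0,0],[-1,0,0,0,0],[-1,0,0,0,0],[-1,0,0,0,0],[-1,0,0,0,0],[-1,0,0,0,0]]
  ]
}}

```text
time_s: 17.4
tcp_pos: [0.3967, -0.3242, 0.0357]
eef_rot: [180.0, -0.0, -2.4]
contact_force: [-0.3, -0.4, 1.2]
gripper_width: 0.0351
gripper_force: 15.0
```

>>> {"name": "jog_arm", "arguments": {
  "deltas": [
    [[-1,0,0,2,0],[-1,0,0,3.5,0],[-1,0,0,3.5,0],[-1,2.3,4.7,0,0],[-1,2.4,4.8,0,0],[-1,2.4,4.8,0,0],[-1,2.4,4.8,0,0],[-1,2.4,4.8,0,0]]
  ]
}}

```text
time_s: 18.4
tcp_pos: [0.5161, -0.0834, 0.1257]
eef_rot: [-180.0, -0.0, -2.4]
contact_force: [0.9, -1.2, -1.1]
gripper_width: 0.0348
gripper_force: 15.0
```

>>> {"name": "jog_arm", "arguments": {
  "deltas": [
    [[-1,2.4,4.8,0,0],[-1,2.4,4.8,0,0],[-1,2.4,4.8,0,0],[-1,0,0,0,0],[-1,0,0,-3.5,0],[-1,0,0,-2.8,0],[-1,0,0,-1.3,0],[-1,0,0,0,0]]
  ]
}}

```text
time_s: 19.4
tcp_pos: [0.587, 0.0582, 0.049]
eef_rot: [179.9, 0.1, -2.4]
contact_force: [-0.2, 0.1, 0.4]
gripper_width: 0.0351
gripper_force: 15.0
```

>>> {"name": "jog_arm", "arguments": {
  "deltas": [
    [[-1,0,0,-0.4,0],[-1,0,0,-0.35,0],[-1,0,0,0,0],[0.4,0,0,0,0],[0.4,0,0,0,0],[0.4,0,0,0,0],[0.4,0,0,3,0],[0.6,0,0,4.5,0]]
  ]
}}

```text
time_s: 20.4
tcp_pos: [0.5863, 0.0587, 0.1167]
eef_rot: [179.9, 0.2, -2.4]
contact_force: [0.5, 0.1, -0.2]
gripper_width: 0.0658
gripper_force: 0.0
```

>>> {"name": "jog_arm", "arguments": {
  "deltas": [
    [[0.7,-4,-3,0,-0.03],[0.7,-4,-3,0,0],[0.7,-4,-3,0,0],[0.7,-4.1,-3.1,0,0],[0.7,0,0,0,0],[0.7,0,0,-3.5,0],[0.7,0,0,-2,0],[0.7,0,0,0,0]]
  ],
  "force": 25
}}

```text
time_s: 21.4
tcp_pos: [0.4258, -0.0624, 0.0611]
eef_rot: [179.9, 0.2, -4.1]
contact_force: [-0.1, -0.7, 0.3]
gripper_width: 0.0743
gripper_force: 0.0
```

>>> {"name": "jog_arm", "arguments": {
  "deltas": [
    [[0.7,0,0,-2.3,0],[0.7,0,0,-1.2,0],[-1,0,0,0,0],[-1,0,0,0,0],[-1,0,0,0,0],[-1,0,0,0,0],[-1,0,0,0,0]]
  ]
}}

```text
time_s: 22.28
tcp_pos: [0.4268, -0.0621, 0.0274]
eef_rot: [-180.0, -0.0, -4.1]
contact_force: [-0.3, 0.9, 4.0]
gripper_width: 0.0359
gripper_force: 25.0
```

>>> {"name": "jog_arm", "arguments": {
  "deltas": [
    [[-1,0,0,2,0],[-1,0,0,4,0],[-1,0,0,4,0],[-1,0,0,0,0],[-1,0,0,0,0]]
  ]
}}

```text
time_s: 22.9
tcp_pos: [0.426, -0.0622, 0.1266]
eef_rot: [-180.0, 0.0, -4.1]
contact_force: [-0.1, 0.1, -1.8]
gripper_width: 0.0354
gripper_force: 25.0
```

>>> {"name": "jog_arm", "arguments": {
  "deltas": [
    [[-1,1.5,3.6,0,-0.16],[-1,1.5,3.6,0,-0.16],[-1,1.5,3.6,0,-0.16],[-1,1.5,3.6,0,-0.16],[-1,1.5,3.6,0,-0.16],[-1,1.5,3.6,0,-0.16],[-1,1.5,3.6,0,-0.16],[-1,1.5,3.5,0,-0.16]]
  ]
}}

```text
time_s: 23.9
tcp_pos: [0.5461, 0.2255, 0.1248]
eef_rot: [179.8, -0.1, -77.8]
contact_force: [1.2, 0.2, -0.1]
gripper_width: 0.0357
gripper_force: 25.0
```

>>> {"name": "jog_arm", "arguments": {
  "deltas": [
    [[-1,1.5,3.5,0,-0.16],[-1,1.5,3.5,0,-0.16],[-1,0,0,0,0],[-1,0,0,-3,0],[-1,0,0,-2,0],[-1,0,0,0,0]]
  ]
}}

```text
time_s: 24.65
tcp_pos: [0.5747, 0.2929, 0.0739]
eef_rot: [179.7, -0.3, -95.8]
contact_force: [0.3, -0.1, -0.8]
gripper_width: 0.0358
gripper_force: 25.0
```

```bash
python3 - <<'E'
from h import *
cv2.imwrite('pics/top2.png',r.capture('top'));cv2.imwrite('pics/side2.png',r.capture('side'))
E
```

```text
(no output)
```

View pics/top2.png

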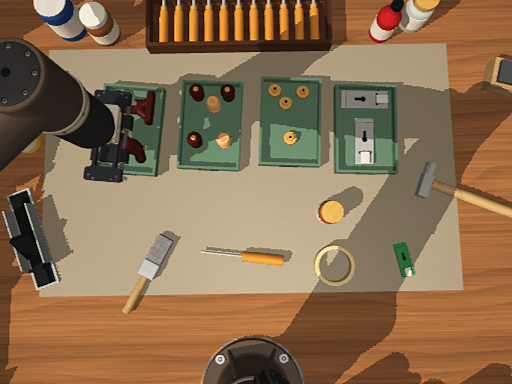

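View pics/side2.png

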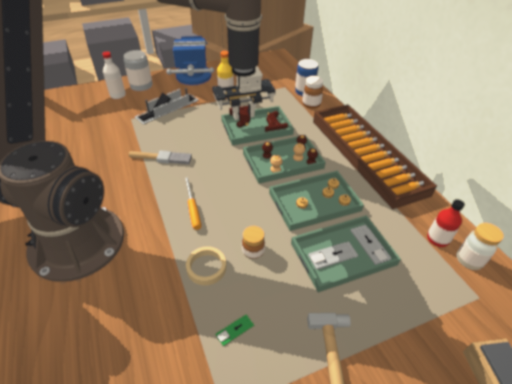

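All four placed parts lie in their trays: knobs (194,140) and (223,140), nut (290,138), cap (364,140). The jar is still at (331,212). The tote hangs over the empty half of its tray, with its horn at (137,152).

>>> {"name": "jog_arm", "arguments": {
  "deltas": [
    [[-1,0.1,0.2,-2,0],[-1,0,0,-1.4,0],[-1,0,0,-0.6,0],[-1,0,0,-0.3,0],[-1,0,0,0,0]]
  ]
}}

```text
time_s: 25.38
tcp_pos: [0.5777, 0.2969, 0.0343]
eef_rot: [-180.0, 0.0, -95.8]
contact_force: [0.3, -0.5, -0.7]
gripper_width: 0.0357
gripper_force: 25.0
```

>>> {"name": "jog_arm", "arguments": {
  "deltas": [
    [[0.2,0,0,0,0],[0.2,0,0,0,0],[0.2,0,0,0,0],[0.2,0,0,4,0],[0.2,0,0,5,0],[0.2,0,0,5,0]]
  ]
}}

```text
time_s: 26.12
tcp_pos: [0.5774, 0.2967, 0.1756]
eef_rot: [180.0, -0.0, -95.8]
contact_force: [1.1, 1.4, -1.0]
gripper_width: 0.0528
gripper_force: 0.0
```

>>> {"name": "jog_arm", "arguments": {
  "deltas": [
    [[0.2,-3,5,1,0],[0.2,-4,5,1,0],[0.2,-4,5,1,0],[0.2,-4,5,1,0],[0.2,-3,5,0,0],[0.2,-3,5,0,0],[0.2,0,0,0,0],[0.2,0,0,0,0]]
  ]
}}

```text
time_s: 27.12
tcp_pos: [0.3715, 0.5915, 0.2127]
eef_rot: [180.0, -0.0, -95.7]
contact_force: [0.2, 0.1, 0.0]
gripper_width: 0.0524
gripper_force: 0.0
```

```bash
python3 - <<'E'
from h import *
t=r.capture('top');s=r.capture('side')
a=cv2.resize(t[70:240,85:410],(800,418),interpolation=cv2.INTER_CUBIC)
cv2.imwrite('pics/top3.png',a);cv2.imwrite('pics/side3.png',cv2.resize(s[90:300,180:410],(640,584),interpolation=cv2.INTER_CUBIC))
E
```

```text
(no output)
```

View pics/top3.png

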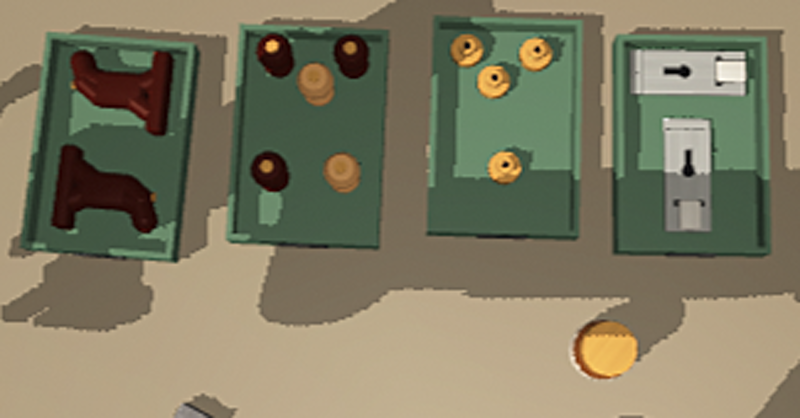

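View pics/side3.png

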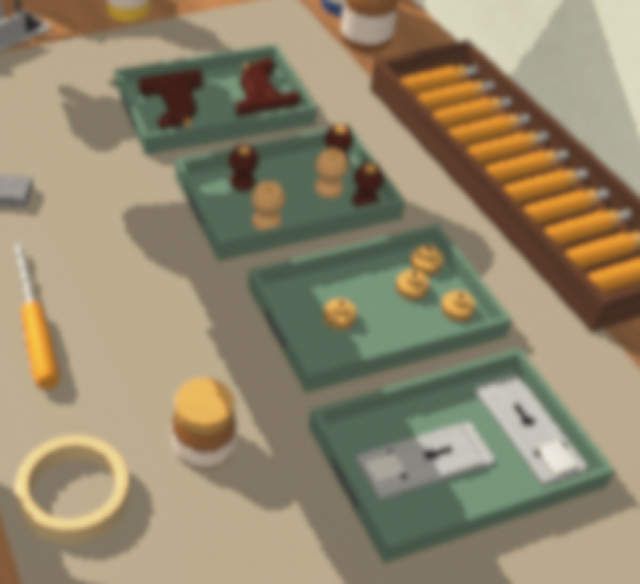

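Both crops show all five parts flat or upright inside their own trays. In the top crop they are the tote (105,190), knobs (270,170) and (342,172), nut (505,167) and cap (688,172). The jar (605,350) has not moved, and the arm is clear.

```bash
python3 -c "
from plant import r
print(r.close_job())"
```

```text
the job is handed in; nothing more can be done
None
```

All five parts are in their matching trays, flat or upright and clear of each other; the wax jar was not moved, and I handed the job in at about 27 s (its verdict was not shown).

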